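# Hang the shade paddle on the display carousel

## Robot

A 7-joint arm with a two-finger parallel gripper is mounted at the origin on the work surface. World frame = base frame: x ahead of the robot, y to its left, z up, the work surface at z = 0. Lengths are in m, angles in rad, forces in N, time in s.
With the tool pointing down it reaches from about 0.4 to 0.85 m from the base axis. Payload 10.4 kg.
Tool frame: the origin (TCP) lies between the finger pads; the fingertips stand 22 mm ahead of it and the grasp point (between the pads) lies 3 mm ahead of it; z points along the fingers, y is the line along which they close (so a half turn about z gives the same grasp; the last joint's range is limited). The gripper opens to 85 mm and grips with 20 to 120 N. Pads are 22 mm wide; open, the fingers measure 114 mm over their backs; the gripper's body (76 mm by 85 mm) begins 54 mm behind the grasp point. The pads swing forward as they close: fully open they stand 13 mm farther back than shut.
Start: joints at [1.178, 0.332, -0.065, 1.46, 0.022, 1.35, -0.088], TCP at [0.226, -0.583, 0.253] pointing down, gripper open.
Joint ranges: [-2.6, 2.6], [-0.5, 2.12], [-1.47, 1.34], [0.16, 2.42], [-1.27, 4.41], [0.06, 2.06], [-2.6, 2.6]. Speed limits (rad/s): [2.22, 2.22, 2.79, 2.79, 3.14, 3.14, 3.14].

## Interface

Orientations are given as a unit quaternion [x, y, z, w].
In Python, from workcell import manip, camera, ticket, boxes_of, outline_of gives the robot as it stands.
- The arm moves only by the tool carry_out, never from a script. Its argument "deltas" is a list of rows, each a list of 5 numbers: the shift along the tool's x, y, z as a fraction of full scale, then the turn about the tool's z as a fraction of full scale, then the opening, from -1 (shut) to 1 (fully open), so that 0 is half open. In form: [[tx, ty, tz, spin, gripper], ...]. A call has 1 to 20 rows; each row is the pose to reach, as a shift and turn from the pose commanded when the call began, along the tool's axes at that moment; what a row does not reach only later rows make up. Full scale, the value 1, is 150 mm for a shift and 30 degrees for a turn. A row lasts 1/8 s, in which the tool goes at most 62.5 mm and 10.7 degrees, less where a joint would pass 70% of its speed; a pose out of reach is approached as far as the arm can. A call with a number of a shift or a turn outside -1 to 1 is refused whole. A call with a gripper value outside its range is refused whole. The fingers move at their own pace and stop on an object; "force" is the grip in N (left out, the last holds). Time passes only in rows, so rows that repeat a pose let the fingers close. It gives the time, the measured TCP pose, the force, the opening and the grip force at its end, in the units of the state.
- manip.get_obs(): the state, without advancing time (a new reading comes with each control period).
- camera(name): name is "side" or "top"; returns a dict with "img" (400x640x3 uint8, red, green, blue), "depth" (400x640 float32, m along the optical axis (not along the pixel's ray), 0 where there is no reading), "vertical_fov" (degrees; the focal length in pixels is half the picture's height over the tangent of half this angle, whatever the lens; pixels are square), "cx", "cy" (the principal point, pixels), "R" (3x3) and "t" (3): a world point X has camera coordinates R X + t. Camera axes: x right, y down, z forward; pixel columns grow to the right and rows downward; lengths in m; the calibration is good to about 2 mm. A picture is of the moment at which its call begins.
- ticket.hand_in(): hands the job in; it is judged then, once.
Trained networks look in a picture, given as the dict that the camera call returned (one of the last four; its "shot" number tells which), for a name from the list of things; names that differ only in an ending like _2 or _b are one class to them, and where a whole thing is asked for, a point or a joint stands for the part that bears it (a point fixed in the world has none). Each returns a list of dicts, best first, with "conf" (0 to 1); they miss things now and then, are a little off and sometimes report something else, mostly with a low value. They report only what shows in the picture. A call takes as long as a camera call.
- boxes_of(query, picture): "position" ([x, y, z] in m, in world coordinates, good to about 4 mm: the middle of the surface that is visible of it).
- outline_of(query, picture): "region" (400x640 bool, what is visible of it).
The state is a dict: "clock": time; "joint_pos": joint angles; "joint_velocities": joint speeds; "tau": joint torques, N m; "position": TCP position; "ee_rot": TCP orientation; "ft_force": force on the tool from outside, world axes, zero at the start; "torque": the same for the moment, N m; "grip_width": opening from 0.0 (shut) to 1.0 (fully open); "grasp_force": force on a finger pad.
Only numpy, scipy, OpenCV 4.12 (cv2) and the standard library are available. Lean on these libraries where they do the work, as an engineer would, in place of code of your own. Each camera call takes 0.05 s, during which the arm holds its last target. There are 200 camera calls.

## Task

Turn the hook carousel so that its empty hook faces front, over the yellow mark on its base. Then take the magenta shade paddle out of the wooden holder, thread its window over that hook and slide it back until you feel it press on the soft rubber stop, and let it hang there, resting down on the hook, fully back against the stop, and let go. Work gently, never forcing the paddle or the carousel, and leave everything else where it is.

Things in the scene. Friction and masses are not known exactly. Their poses are not given: they have to be found in the camera images.
- stand: The carousel's round dark steel base, 230 mm across, fixed to the table; origin at the centre of its underside, on the carousel's vertical axis. Its own -x direction is the front, marked by a yellow bar on the base. On it turns a post with four level hooks 90 degrees apart; one hook is empty.
- post_top (a point): Top of the black ball (30 mm) on the carousel's turning steel post (24 mm thick), on the axis, 233 mm above the table. The other three hooks already carry paddles (purple, orange, grey; same size as the magenta one, fixed to the carousel, square to their hooks, 83 to 104 mm from the axis, tops 203 mm above the table).
- rotor (a joint): Angle of the carousel, rad, counter-clockwise positive from above. 0 = empty hook points to the front (the base's -x). Starts between 0.8 and 1.5, so turn it clockwise. Friction about 0.2 N m; it stays where it is left. Pushing sideways on the empty hook with closed fingertips, about 130 mm from the axis, takes about 2 N.
- hook (a point): Point on the centre line of the empty hook's level steel bar (8 mm thick), 155 mm from the carousel's axis, 190 mm above the table. Here the bar turns up: its round tip rises to 14 mm above the centre line and ends 11 mm farther out (from its end the hook is 8 mm wide, 18 mm high). x axis: level along the hook INWARD to the carousel's axis; z up; y sideways.
- stop_zone (a point): Middle of the zone on the empty hook's bar, 60 mm inward of point hook, where its stop sits: a black rubber disc (buffer, 27 mm across, 6 mm thick) before a brass clamp ring. The disc's outer face is anywhere from 16 mm outward to 16 mm inward of this point; where is not measured and must be felt. The rubber yields 1 mm per 3 N and is hard after 3 mm.
- paddle_mid (a point): Centre (half-way up) of the magenta shade paddle: upright white plate, upper part magenta, 8 mm thick (x axis), 110 mm wide (y), 95 mm high (z up), 0.1 kg. It stands in one of the holder's two slots. Its top edge is 47.5 mm above this point. Pinch it from above across its thickness, near the top edge, 35 mm to one side of the window, so that the fingers clear the hook.
- paddle_window (a point): Centre of the magenta paddle's hang window, a through-hole 14 mm wide (y), 26 mm high (z), on the paddle's middle line, 25.5 mm above paddle_mid; its top edge is 9 mm below the paddle's top. To pass the hook tip this point should be about 5 mm above the bar's centre line; hanging, it is 9 mm below it (window's top edge resting on the bar).
- holder: Fixed wooden holder, 170 x 130 mm, floor 12 mm thick; origin under its centre. Two slots along its y axis, 11 mm wide, between walls whose tops are 40 mm above the table, centred 40 mm to either side of the origin along its x axis. One holds the magenta paddle, the other the teal one.
- paddle_teal_mid (a point): Centre of the teal paddle, same size, standing in the other slot, 80 mm away. Leave it alone.
- polish_red: Small red nail-polish bottle, 30 mm across, 74 mm high; origin under its centre. Leave it alone.
- polish_pink: Small pink nail-polish bottle, 30 mm across, 74 mm high; origin under its centre. Leave it alone.
- cream_jar: White cream jar, 56 mm across, 45 mm high; origin under its centre. Leave it alone.
- carton_pink: Pink carton, 60 x 90 x 50 mm high; origin under its centre. Leave it alone.
- lotion: White lotion bottle, 48 mm across, 130 mm high; origin under its centre. Leave it alone.
- black_mug: Black mug, 76 mm across, 85 mm high; origin under its centre. Leave it alone.

How it is judged:
On the way, in this order (a step that is already met when the one before it is completed fails the run):
1. the empty hook has been turned to the front and stands still (within 0.15 rad) (value of joint rotor between -0.15 and 0.15 rad and velocity of joint rotor between -0.1 and 0.1 rad/s), for 0.2 s.
2. the magenta paddle, threaded on the hook, is pressed against the rubber stop with at least 1.5 N for 0.1 s (contact force between paddle and buffer_c0 above 1.5 N and x of paddle_window in the frame of hook above 0.03 m), for 0.1 s.
At the end, for the whole second after the job is handed in: The magenta paddle hangs by its window on the empty hook, upright within 0.25 rad and at rest, its back within about 4 mm of the rubber stop, the window's top edge resting on the bar; the carousel still faces front within 0.25 rad; everything is released (value of joint rotor between -0.25 and 0.25 rad and horizontal distance between paddle_window and buffer_c0 below 0.0115 m and z of paddle_window in the frame of hook between -0.014 and -0.004 m and y of paddle_window in the frame of hook between -0.007 and 0.007 m and angle between paddle_window's own z axis and vertical below 0.25 rad and linear speed of paddle below 0.03 m/s and angular speed of paddle below 0.5 rad/s); the robot touches nothing.
It fails at once if the paddle is forced: more than 20 N between the magenta paddle and the carousel (contact force between paddle and stand above 20 N).
It fails at once if the carousel is forced: more than 20 N between the robot and the carousel (contact force between any of the fingers, the arm and stand above 20 N).
It fails at once if one of the other things (teal paddle, bottles, jar, carton, mug) is moved by more than 30 mm (distance of any of paddle_teal_mid, polish_red, polish_pink, cream_jar, carton_pink, lotion, black_mug from where it was at the start of the episode above 0.03 m).
It also fails if it takes over 72 s, if anything falls off the work surface, if the arm or the gripper's body presses on something with over 40 N, if the wrist force passes 120 N, or if a joint passes its speed limit or range.

## Working session

There is one attempt and no reset: what is moved stays moved. The work goes in short steps, Python scripts to look and compute and a tool call to move; the robot and the scene stay as the last step left them, time stands still between calls to the robot, and variables do not carry over. Pictures are saved under pics/ and viewed, at most 10 in all, crops included, and the job is handed in when it is done.

Besides the shell and the picture viewer there is one more tool, called after "Request:" by a JSON object that holds its "fn" and its "kwargs", one argument or row to a line. carry_out: Moves the arm, as the interface text tells. Its arguments: {"type":"object","properties":{"deltas":{"type":"array","items":{"type":"array","items":{"type":"number"}}},"force":{"type":"number"}},"required":["deltas"]}

```bash
mkdir -p pics; cat > h.py <<'E'
import numpy as np, cv2
from workcell import manip, camera, ticket, boxes_of, outline_of
from scipy.spatial.transform import Rotation as Rn
def cloud(c):
    f=200/np.tan(np.radians(c["vertical_fov"])/2)
    v,u=np.mgrid[0:400,0:640]; d=c["depth"]
    P=np.stack([(u-c["cx"])/f*d,(v-c["cy"])/f*d,d],-1)
    return (P-np.array(c["t"]))@np.array(c["R"])   # world
def save(c,n,k=1): cv2.imwrite("pics/"+n,cv2.resize(c["img"][:,:,::-1],None,fx=k,fy=k))
E
python3 - <<'E'
from h import *
o=manip.get_obs(); print(o)
for n in("top","side"):
    c=camera(n); save(c,n+"0.png",1.25)
    print(n,-np.array(c["R"]).T@c["t"],np.array(c["R"])[2],c["vertical_fov"])
    for q in["stand","post_top","hook","stop_zone","paddle_mid","paddle_window","holder","paddle_teal_mid","polish_red","polish_pink","cream_jar","carton_pink","lotion","black_mug"]:
        print(q,[(np.round(b["position"],3).tolist(),round(b["conf"],2)) for b in boxes_of(q,c)[:2]])
E
```

```text
{'clock': 0.0, 'joint_pos': array([ 1.17842539,  0.33285802, -0.06466982,  1.46096165,  0.02162234,
        1.34986835, -0.08849844]), 'joint_velocities': array([-0.00161128,  0.00027429, -0.00144021,  0.00054293, -0.00122217,
       -0.00068564, -0.00041556]), 'tau': array([-1.01883626e-03, -6.25449228e+01,  4.81668301e-02, -3.91611850e+01,
        1.60111045e-02,  9.85017599e-03,  1.46341392e-05]), 'position': array([ 0.22572602, -0.58244782,  0.25251477]), 'ee_rot': array([ 9.82957130e-01,  1.83833594e-01, -1.75731246e-04, -6.77350878e-04]), 'ft_force': array([ 0.71121741,  0.67586232, -0.19504985]), 'torque': array([ 0.00267762, -0.00993251,  0.00415918]), 'grasp_force': 0.0, 'grip_width': 0.9946140000806906}
top [ 0.3510385  -0.0176975   1.10377696] [ 0.22444872 -0.0152671  -0.9743663 ] 55.14274970000415
stand [([0.612, -0.03, 0.016], 0.78)]
post_top [([0.616, -0.022, 0.194], 0.81)]
hook [([0.617, -0.018, 0.19], 0.87)]
stop_zone [([0.618, -0.025, 0.196], 0.79)]
paddle_mid [([0.507, 0.29, 0.099], 0.58), ([0.619, -0.022, 0.196], 0.38)]
paddle_window [([0.509, 0.29, 0.095], 0.71)]

[... 509 characters left out ...]
.82), ([0.664, 0.239, 0.05], 0.68)]
post_top [([0.604, -0.014, 0.176], 0.86), ([0.661, 0.24, 0.049], 0.6)]
hook [([0.604, -0.013, 0.177], 0.93)]
stop_zone [([0.607, -0.017, 0.176], 0.7)]
paddle_mid [([0.505, 0.3, 0.075], 0.75)]
paddle_window [([0.506, 0.3, 0.08], 0.64), ([0.606, -0.015, 0.176], 0.29)]
holder []
paddle_teal_mid [([0.426, 0.306, 0.077], 0.75), ([0.505, 0.3, 0.081], 0.44)]
polish_red [([0.442, 0.325, 0.012], 0.3)]
polish_pink [([0.426, 0.094, 0.039], 0.59)]
cream_jar [([0.662, 0.241, 0.05], 0.65), ([0.405, -0.3, 0.029], 0.48)]
carton_pink [([0.444, 0.323, 0.01], 0.72), ([0.663, 0.24, 0.049], 0.67)]
lotion [([0.597, 0.447, 0.07], 0.74)]
black_mug [([0.578, -0.408, 0.053], 0.64)]
```

View pics/top0.png

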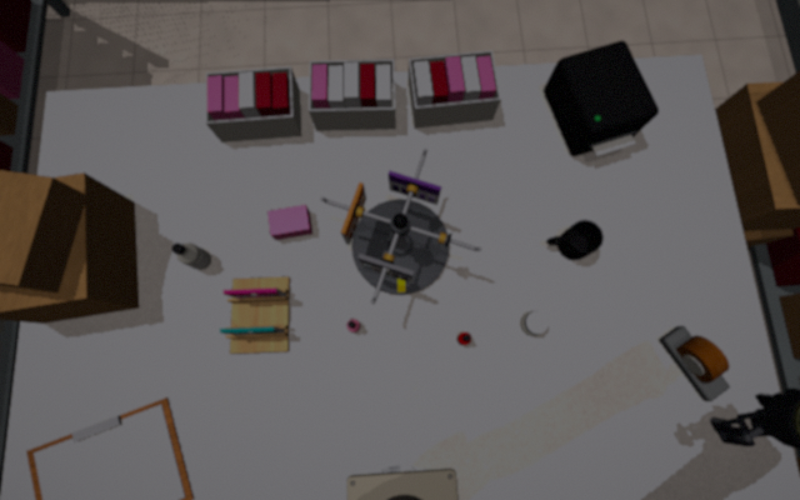

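View pics/side0.png

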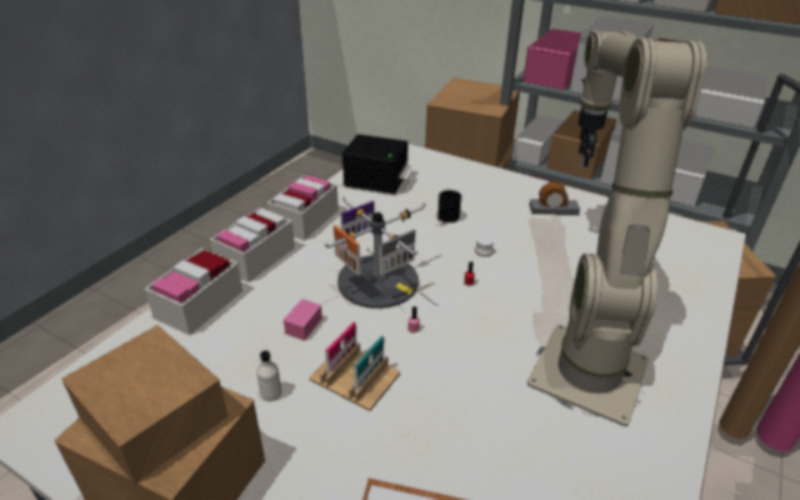

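The top view shows +x up and +y left. The empty hook points right, ending at about (480,249), and the yellow mark is at (401,286). The magenta paddle is at (255,293) and the teal one at (253,331). Next I'll measure these exactly.

```bash
cat >> h.py <<'E'
def meas(c):
    P=cloud(c); hsv=cv2.cvtColor(c["img"],cv2.COLOR_RGB2HSV); H,S,V=hsv[...,0].astype(int),hsv[...,1],hsv[...,2]; X,Y,Z=P[...,0],P[...,1],P[...,2]
    near=np.hypot(X-.62,Y+.02)<.2
    return P,H,S,V,X,Y,Z,near
E
python3 - <<'E'
from h import *
c=camera("top"); P,H,S,V,X,Y,Z,near=meas(c)
m=near&(Z>.222)&(Z<.26); print("ball",m.sum(),P[m].mean(0),P[m].max(0),P[m].min(0))
b=P[m].mean(0)
m=near&(Z<.04)&(H>20)&(H<35)&(S>120); print("yellow",m.sum(),P[m].mean(0))
m=near&(Z>.004)&(Z<.03); 
if m.sum():
  (cx,cy),r=cv2.minEnclosingCircle(P[m][:,:2].astype(np.float32)); print("base",cx,cy,r)
a=near&(Z>.18)&(Z<.215)
Q=P[a]; r=np.hypot(Q[:,0]-b[0],Q[:,1]-b[1]); t=np.degrees(np.arctan2(Q[:,1]-b[1],Q[:,0]-b[0]))
s=(r>.112)
h,e=np.histogram(t[s],bins=72,range=(-180,180)); print([(e[i],h[i]) for i in range(72) if h[i]>2])
s=(r>.112)&(t>-130)&(t<-65); print("emptyhook",s.sum(),np.median(t[s]),r[s].max(), Q[s].mean(0), Q[s][np.argmax(r[s])])
for nm,lo,hi,x0 in(("mag",150,178,.507),("teal",80,100,.427)):
  m=(abs(X-x0)<.03)&(abs(Y-.29)<.08)&(H>lo)&(H<hi)&(S>90)&(Z>.06)
  Q=P[m]; print(nm,m.sum(),Q.mean(0),Q.min(0),Q.max(0)); T=Q[Q[:,2]>np.percentile(Q[:,2],60)]
  L=cv2.fitLine(T[:,:2].astype(np.float32),cv2.DIST_HUBER,0,.01,.01).ravel(); print(L, T[:,1].min(),T[:,1].max(),np.median(T[:,0]))
m=(Z>.02)&(Z<.05)&(abs(X-.467)<.1)&(abs(Y-.29)<.12)&(H<30)&(S>60)
print("holder",cv2.minAreaRect(P[m][:,:2].astype(np.float32)))
E
```

```text
ball 107 [ 0.60754678 -0.02916478  0.22868765] [ 0.62230423 -0.01605145  0.23646535] [ 0.59497516 -0.04280512  0.22204999]
yellow 81 [ 0.5133055  -0.02553018  0.01534627]
base 0.6200331449508667 -0.018921539187431335 0.1996331810951233
[(np.float64(-115.0), np.int64(63)), (np.float64(-110.0), np.int64(9)), (np.float64(-25.0), np.int64(62)), (np.float64(-20.0), np.int64(3)), (np.float64(35.0), np.int64(5)), (np.float64(40.0), np.int64(7)), (np.float64(65.0), np.int64(71)), (np.float64(90.0), np.int64(6)), (np.float64(95.0), np.int64(4)), (np.float64(155.0), np.int64(70))]
emptyhook 72 -111.37340580138158 0.16428184649121993 [ 0.5573055  -0.15820493  0.19503874] [ 0.54700939 -0.18188593  0.20057203]
mag 201 [0.5076963  0.29138423 0.09706202] [0.50414599 0.23742388 0.06009124] [0.51356172 0.34661113 0.1124652 ]
[0.02446629 0.99970067 0.50867504 0.29129183] 0.23765745364942567 0.343808089180131 0.5088091956407469
teal 137 [0.42814173 0.29581579 0.10255179] [0.42446023 0.24295971 0.06024128] [0.43308496 0.34894    0.1127612 ]
[0.02670789 0.99964327 0.42897123 0.2993499 ] 0.24295971018378829 0.3484331835841723 0.42907003435185703
holder ((0.4703049957752228, 0.29766225814819336), (0.12710261344909668, 0.10319431126117706), 88.8956527709961)
```

```bash
cat >> h.py <<'E'
def state():
    o=manip.get_obs(); R=Rn.from_quat(o["ee_rot"]).as_matrix(); p=np.array(o["position"])
    print("t %.2f"%o["clock"],"p",p.round(4),"yaw %.1f tilt %.2f"%(np.degrees(np.arctan2(R[1,0],R[0,0])),np.degrees(np.arccos(-R[2,2]))),"F",np.round(o["ft_force"],1),"g",round(float(o["grip_width"]),3),round(float(o["grasp_force"]),1),"j",np.round(o["joint_pos"],2))
    return p,R
def go(tgt,yaw=None,p=None,R=None):
    """fractions of scale from the present (or given commanded) pose to a world target"""
    if p is None: p,R=state()
    d=R.T@(np.array(tgt)-p)/.15; cur=np.degrees(np.arctan2(R[1,0],R[0,0]))
    print("  ->",np.round(d,3),"spin",None if yaw is None else round(-((yaw-cur+180)%360-180)/30,3))
E
python3 -c "
from h import *
go([.598,-.165,.28],111)"
```

```text
t 1.55 p [ 0.2259 -0.5828  0.2533] yaw 21.2 tilt 0.01 F [ 0.4 -0.  -0.4] g 0.998 0.0 j [ 1.18  0.33 -0.06  1.46  0.02  1.35 -0.09]
  -> [ 3.32  -1.701 -0.178] spin -2.994
```

Request:
{"fn": "carry_out", "kwargs": {
  "deltas": [
    [1,-0.6,-0.2,-1,-1],
    [1,-0.6,-0.2,-1,-1],
    [1,-0.6,-0.2,-1,-1],
    [1,-0.6,-0.2,-1,-1]
  ],
  "force": 30
}}

```text
clock: 2.05
position: [0.3369, -0.4413, 0.2847]
ee_rot: [0.9, 0.436, 0.001, 0.001]
ft_force: [-0.8, -0.2, -0.4]
grip_width: 0.144
grasp_force: 0.0
```

```bash
python3 -c "
from h import *
go([.598,-.165,.28],111)"
```

```text
t 2.05 p [ 0.3369 -0.4413  0.2847] yaw 51.7 tilt 0.15 F [-0.8 -0.2 -0.4] g 0.144 0.0 j [ 1.04  0.17 -0.23  1.59  0.04  1.38  0.14]
  -> [2.524 0.224 0.034] spin -1.977
```

Request:
{"fn": "carry_out", "kwargs": {
  "deltas": [
    [1,0,0,-0.3,-1],
    [1,0,0,-0.7,-1],
    [1,0,0,-1,-1],
    [1,0,0,-1,-1]
  ]
}}

```text
clock: 2.55
position: [0.4282, -0.3267, 0.2833]
ee_rot: [0.758, 0.652, 0.0, 0.0]
ft_force: [-0.2, -0.7, 0.6]
grip_width: 0.001
grasp_force: 0.0
```

```bash
python3 -c "
from h import *
go([.598,-.165,.28],111)"
```

```text
t 2.55 p [ 0.4282 -0.3267  0.2833] yaw 81.4 tilt 0.02 F [-0.2 -0.7  0.6] g 0.001 0.0 j [ 0.91  0.15 -0.38  1.63  0.06  1.37  0.37]
  -> [1.236 0.957 0.023] spin -0.988
```

Request:
{"fn": "carry_out", "kwargs": {
  "deltas": [
    [0.6,0.96,0,-0.5,-1],
    [1,0.96,0,-0.8,-1],
    [1,0.96,0,-1,-1],
    [1,0.96,0,-1,-1],
    [1,0.96,0,-1,-1]
  ]
}}

```text
clock: 3.18
position: [0.5929, -0.2018, 0.2825]
ee_rot: [0.566, 0.824, -0.0, -0.001]
ft_force: [-0.7, -0.8, -0.9]
grip_width: 0.004
grasp_force: 0.0
```

```bash
python3 -c "
from h import *
p,R=state();go([.598,-.165,.192],111,p,R)
c=camera('top'); save(c,'a.png',1)
P,H,S,V,X,Y,Z,near=meas(c)
"
```

```text
t 3.17 p [ 0.5929 -0.2018  0.2825] yaw 111.1 tilt 0.06 F [-0.7 -0.8 -0.9] g 0.004 0.0 j [ 0.66  0.37 -0.53  1.39  0.19  1.43  0.5 ]
  -> [0.216 0.12  0.604] spin 0.002
```

Request:
{"fn": "carry_out", "kwargs": {
  "deltas": [
    [0.22,0.12,0.1,0,-1],
    [0.22,0.12,0.3,0,-1],
    [0.22,0.12,0.6,0,-1],
    [0.22,0.12,0.6,0,-1]
  ]
}}

```text
clock: 3.72
position: [0.5945, -0.167, 0.1903]
ee_rot: [0.567, 0.824, -0.002, -0.003]
ft_force: [0.2, -1.0, 0.1]
grip_width: 0.002
grasp_force: 0.0
```

```bash
python3 -c "
from h import *
p,R=state()
A=np.array([.6085,-.029])
for th in range(252,182,-6):
    t=np.radians(th); r=np.array([np.cos(t),np.sin(t)]); cw=np.array([r[1],-r[0]])
    q=A+.13*r-cw*.019; print(th,q.round(3),np.round(R.T@(np.r_[q,.192]-p)/.15,3))
"
```

```text
t 3.73 p [ 0.5945 -0.167   0.1903] yaw 110.9 tilt 0.36 F [ 0.2 -1.   0.1] g 0.002 0.0 j [ 0.62  0.41 -0.54  1.54  0.22  1.26  0.41]
252 [ 0.586 -0.159] [ 0.072 -0.03  -0.011]
246 [ 0.573 -0.155] [ 0.123 -0.107 -0.01 ]
240 [ 0.56  -0.151] [ 0.181 -0.177 -0.01 ]
234 [ 0.547 -0.145] [ 0.247 -0.242 -0.009]
228 [ 0.536 -0.138] [ 0.318 -0.299 -0.009]
222 [ 0.525 -0.13 ] [ 0.396 -0.348 -0.008]
216 [ 0.514 -0.121] [ 0.478 -0.388 -0.008]
210 [ 0.505 -0.11 ] [ 0.564 -0.42  -0.008]
204 [ 0.497 -0.099] [ 0.653 -0.443 -0.007]
198 [ 0.491 -0.087] [ 0.743 -0.457 -0.007]
192 [ 0.485 -0.075] [ 0.835 -0.46  -0.007]
186 [ 0.481 -0.061] [ 0.926 -0.455 -0.006]
```

Request:
{"fn": "carry_out", "kwargs": {
  "deltas": [
    [0.07,-0.03,-0.01,0,-1],
    [0.1,-0.07,-0.01,0,-1],
    [0.12,-0.1,-0.01,0,-1],
    [0.15,-0.14,-0.01,0,-1],
    [0.18,-0.18,-0.01,0,-1],
    [0.215,-0.21,-0.01,0.05,-1],
    [0.25,-0.24,-0.01,0.1,-1],
    [0.28,-0.27,-0.01,0.15,-1],
    [0.32,-0.3,-0.01,0.2,-1],
    [0.36,-0.325,-0.01,0.25,-1],
    [0.4,-0.35,-0.01,0.3,-1],
    [0.44,-0.37,-0.01,0.35,-1],
    [0.48,-0.39,-0.01,0.4,-1],
    [0.52,-0.405,-0.01,0.45,-1],
    [0.565,-0.42,-0.01,0.5,-1],
    [0.61,-0.432,-0.01,0.55,-1],
    [0.65,-0.443,-0.01,0.6,-1],
    [0.7,-0.45,-0.01,0.65,-1],
    [0.74,-0.457,-0.01,0.7,-1],
    [0.74,-0.457,-0.01,0.7,-1]
  ]
}}

```text
clock: 6.22
position: [0.493, -0.085, 0.1948]
ee_rot: [0.706, 0.708, -0.0, -0.0]
ft_force: [0.1, -1.0, -0.2]
grip_width: 0.002
grasp_force: 0.0
```

```bash
cat >> h.py <<'E'
def hookang(c,lo,hi,A=(.6085,-.029)):
    P,H,S,V,X,Y,Z,near=meas(c)
    m=near&(Z>.18)&(Z<.212); Q=P[m]; r=np.hypot(Q[:,0]-A[0],Q[:,1]-A[1]); t=np.degrees(np.arctan2(Q[:,1]-A[1],Q[:,0]-A[0]))%360
    s=(r>.135)&(r<.175)&(t>lo)&(t<hi); print("hook",s.sum(),np.median(t[s]) if s.any() else None, Q[s].mean(0), "tip r",r[s].max() if s.any() else 0)
    for k in(0,90,270):  # others
        pass
    return Q,r,t
E
python3 -c "
from h import *
p,R=state()
c=camera('top'); Q,r,t=hookang(c,170,230); save(c,'b.png',1.25)
s=r>.135; h,e=np.histogram(t[s],bins=90,range=(0,360)); print([(int(e[i]),int(h[i])) for i in range(90) if h[i]>2])
"
```

```text
t 6.22 p [ 0.493  -0.085   0.1948] yaw 90.2 tilt 0.03 F [ 0.1 -1.  -0.2] g 0.002 0.0 j [ 0.61  0.14 -0.57  1.84  0.08  1.19  0.02]
hook 0 None [nan nan nan] tip r 0
[(16, 41), (104, 24), (108, 18), (284, 18), (288, 21)]h.py:26: RuntimeWarning: Mean of empty slice.
  s=(r>.135)&(r<.175)&(t>lo)&(t<hi); print("hook",s.sum(),np.median(t[s]) if s.any() else None, Q[s].mean(0), "tip r",r[s].max() if s.any() else 0)
  ret = um.true_divide(
```

View pics/b.png

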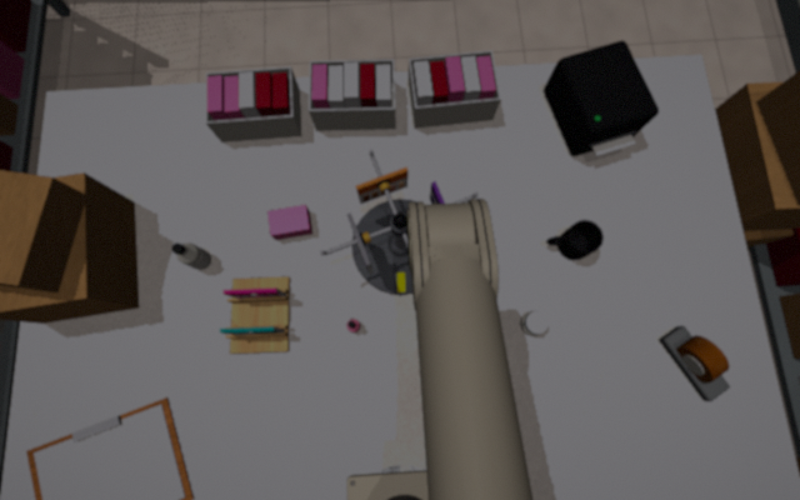

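Request:
{"fn": "carry_out", "kwargs": {
  "deltas": [
    [0.03,-0.02,0,0,-1],
    [0.06,-0.04,0,0,-1],
    [0.095,-0.055,0,0,-1],
    [0.127,-0.07,0,0,-1],
    [0.165,-0.08,0,0,-1],
    [0.2,-0.09,0,0,-1],
    [0.24,-0.095,0,0,-1],
    [0.277,-0.1,0,0,-1],
    [0.277,-0.1,0,0,-1]
  ]
}}

```text
clock: 7.4
position: [0.4781, -0.0434, 0.1948]
ee_rot: [0.706, 0.709, -0.0, -0.0]
ft_force: [0.7, 0.7, -0.1]
grip_width: -0.002
grasp_force: 0.0
```

```bash
python3 -c "
from h import *
p,R=state()
c=camera('top'); P,H,S,V,X,Y,Z,near=meas(c)
m=near&(Z<.04)&(H>20)&(H<35)&(S>120); print('yellow',m.sum(),P[m].mean(0))
for k in (0,90,270):
    try: hookang(c,k-25 if k else 1,k+25)
    except Exception as e: print(e)
c=camera('side'); hookang(c,150,210); save(c,'c.png',1.25)
"
```

```text
t 7.40 p [ 0.4781 -0.0434  0.1948] yaw 90.2 tilt 0.02 F [ 0.7  0.7 -0.1] g -0.002 0.0 j [ 0.57  0.1  -0.6   1.88  0.06  1.18 -0.05]
yellow 0 [nan nan nan]
hook 0 None [nan nan nan] tip r 0
hook 43 88.93782395431572 [0.61151631 0.12055909 0.19568645] tip r 0.16418028339828206
hook 43 269.37069202602436 [ 0.60708011 -0.17857438  0.1953589 ] tip r 0.1637852263287941
hook 51 180.9115974260449 [ 0.46396229 -0.03055541  0.19549563] tip r 0.16536199715129493<string>:5: RuntimeWarning: Mean of empty slice.
  ret = um.true_divide(
h.py:26: RuntimeWarning: Mean of empty slice.
  s=(r>.135)&(r<.175)&(t>lo)&(t<hi); print("hook",s.sum(),np.median(t[s]) if s.any() else None, Q[s].mean(0), "tip r",r[s].max() if s.any() else 0)
```

Request:
{"fn": "carry_out", "kwargs": {
  "deltas": [
    [-0.1,0,0,0,-1],
    [-0.25,0,0,0,-1],
    [-0.25,0,0,0,-1],
    [-0.25,0,-0.3,0,-1],
    [-0.25,0,-0.7,0,-1],
    [-0.25,0,-0.7,0,0]
  ]
}}

```text
clock: 8.25
position: [0.4802, -0.0813, 0.3043]
ee_rot: [0.706, 0.708, 0.002, 0.003]
ft_force: [-0.1, 0.3, -0.1]
grip_width: 0.198
grasp_force: 0.0
```

Request:
{"fn": "carry_out", "kwargs": {
  "deltas": [
    [0.4,0.1,0,0,0],
    [0.8,0.1,0,0,0],
    [1,0.21,0,0,0],
    [1,0.21,0,0,0]
  ]
}}

```text
clock: 8.75
position: [0.5092, 0.0715, 0.299]
ee_rot: [0.704, 0.71, 0.0, -0.001]
ft_force: [0.1, -1.6, -0.5]
grip_width: 0.499
grasp_force: 0.0
```

Request:
{"fn": "carry_out", "kwargs": {
  "deltas": [
    [0.4,0,0,0,0],
    [0.8,0,0,0,0],
    [1,0,0,0,0],
    [1,0,0,0,0],
    [1,0,0,0,0]
  ]
}}

```text
clock: 9.38
position: [0.5091, 0.2169, 0.2992]
ee_rot: [0.707, 0.708, -0.001, 0.0]
ft_force: [0.9, -0.8, -0.0]
grip_width: 0.5
grasp_force: 0.0
```

```bash
python3 -c "
from h import *
p,R=state()
for n in('top','side'):
    c=camera(n); P,H,S,V,X,Y,Z,near=meas(c); save(c,n+'1.png',1.25)
    m=near&(Z<.04)&(H>20)&(H<35)&(S>120); print(n,'yellow',m.sum(),P[m].mean(0))
    for k in (0,90,180,270): hookang(c,k-25 if k else 1,k+25)
    m=(abs(X-.507)<.03)&(abs(Y-.29)<.08)&(H>150)&(H<178)&(S>90)&(Z>.06); Q=P[m]
    if len(Q): print('mag',len(Q),Q.mean(0),Q.min(0),Q.max(0))
"
```

```text
t 9.38 p [0.5091 0.2169 0.2992] yaw 90.1 tilt 0.07 F [ 0.9 -0.8 -0. ] g 0.5 0.0 j [ 0.21  0.24 -0.81  1.55  0.18  1.43 -0.61]
top yellow 37 [ 0.51707918 -0.0202832   0.01555261]
hook 0 None [nan nan nan] tip r 0
hook 43 89.15344570185565 [0.61142338 0.12051203 0.19601235] tip r 0.16457890200184805
hook 41 179.0022134794979 [ 0.45872385 -0.02673471  0.1965334 ] tip r 0.16345189382211142
hook 42 269.39770703854384 [ 0.60685039 -0.17874869  0.19634292] tip r 0.16380885376762372
side yellow 58 [ 0.52320433 -0.024127    0.0155545 ]
hook 6 1.3247461089421053 [ 0.76504306 -0.02506881  0.1957271 ] tip r 0.1602518034161912
hook 7 88.6596264828868 [0.61169939 0.13626398 0.19933836] tip r 0.16987670948075034
hook 21 177.38496132936598 [ 0.45747374 -0.02218244  0.19373276] tip r 0.16346843258846408
hook 16 269.12244404443345 [ 0.60631752 -0.18059304  0.19572014] tip r 0.16336808893749233
mag 234 [0.50770152 0.29781834 0.09664769] [0.50308355 0.24077328 0.07157724] [0.51555768 0.35139514 0.11183413]h.py:26: RuntimeWarning: Mean of empty slice.
  s=(r>.135)&(r<.175)&(t>lo)&(t<hi); print("hook",s.sum(),np.median(t[s]) if s.any() else None, Q[s].mean(0), "tip r",r[s].max() if s.any() else 0)
  ret = um.true_divide(
```

Request:
{"fn": "carry_out", "kwargs": {
  "deltas": [
    [0.267,0,0.2,0.05,0],
    [0.267,0,0.6,0.05,0],
    [0.267,0,0.8,0.05,0],
    [0.267,0,0.8,0.05,0]
  ]
}}

```text
clock: 9.98
position: [0.5081, 0.2566, 0.1779]
ee_rot: [0.716, 0.698, -0.002, -0.001]
ft_force: [-0.0, 0.4, 0.9]
grip_width: 0.498
grasp_force: 0.0
```

```bash
python3 -c "
from h import *
go([.509,.257,.098],88.6)"
```

```text
t 9.97 p [0.5081 0.2566 0.1779] yaw 88.6 tilt 0.24 F [-0.   0.4  0.9] g 0.498 0.0 j [ 0.11  0.37 -0.8   1.67  0.28  1.22 -0.78]
  -> [0.004 0.008 0.532] spin -0.0
```

Request:
{"fn": "carry_out", "kwargs": {
  "deltas": [
    [0,0,0.2,0,0],
    [0,0,0.4,0,0],
    [0,0,0.53,0,0],
    [0,0,0.53,0,0],
    [0,0,0.53,0,-1],
    [0,0,0.53,0,-1],
    [0,0,0.53,0,-1],
    [0,0,0.53,0,-1],
    [0,0,0.53,0,-1]
  ],
  "force": 30
}}

```text
clock: 11.1
position: [0.509, 0.2589, 0.1016]
ee_rot: [0.715, 0.699, 0.001, 0.0]
ft_force: [-2.1, -1.9, 6.0]
grip_width: 0.087
grasp_force: 32.8
```

```bash
python3 -c "
from h import *
go([.509,.257,.25],88.6)"
```

```text
t 11.10 p [0.509  0.2589 0.1016] yaw 88.7 tilt 0.07 F [-2.1 -1.9  6. ] g 0.087 32.8 j [ 0.07  0.46 -0.77  1.74  0.36  1.08 -0.83]
  -> [-0.013  0.001 -0.989] spin 0.003
```

Request:
{"fn": "carry_out", "kwargs": {
  "deltas": [
    [0,0,-0.08,0,-1],
    [0,0,-0.2,0,-1],
    [0,0,-0.4,0,-1],
    [0,0,-0.6,0,-1],
    [0,0,-0.8,0,-1],
    [0,0,-1,0,-1],
    [0,0,-1,0,-1],
    [0,0,-1,0,-1]
  ],
  "force": 40
}}

```text
clock: 12.1
position: [0.5086, 0.2584, 0.2504]
ee_rot: [0.715, 0.699, 0.0, 0.0]
ft_force: [0.1, -0.3, 0.1]
grip_width: 0.087
grasp_force: 39.7
```

```bash
python3 -c "
from h import *
p,R=state()
for n in('top','side'):
    c=camera(n); P,H,S,V,X,Y,Z,near=meas(c); save(c,n+'2.png',1.25)
    m=(abs(X-.507)<.04)&(abs(Y-.29)<.09)&(H>150)&(H<178)&(S>90)&(Z>.1); Q=P[m]
    print(n,'mag',len(Q),Q.mean(0),Q.min(0),Q.max(0))
    print([(b['position'],b['conf']) for b in boxes_of('paddle_window',c)[:2]])
    cv2.imwrite('pics/%s2c.png'%n, cv2.resize(c['img'][:,:,::-1][130:330,130:430],None,fx=2.5,fy=2.5))
"
```

```text
t 12.10 p [0.5086 0.2584 0.2504] yaw 88.7 tilt 0.02 F [ 0.1 -0.3  0.1] g 0.087 39.7 j [ 0.13  0.32 -0.82  1.58  0.24  1.35 -0.75]
top mag 45 [0.50815713 0.24229252 0.24981628] [0.50397343 0.22119642 0.179243  ] [0.54336116 0.25363788 0.39719292]
[([0.5105, 0.2407, 0.2162], 0.64)]
side mag 267 [0.5077059  0.30615217 0.2352415 ] [0.47273466 0.25247944 0.17654599] [0.53863454 0.34954852 0.50364077]
[([0.5048, 0.3051, 0.2086], 0.61), ([0.5962, -0.0231, 0.1829], 0.55)]
```

View pics/side2c.png

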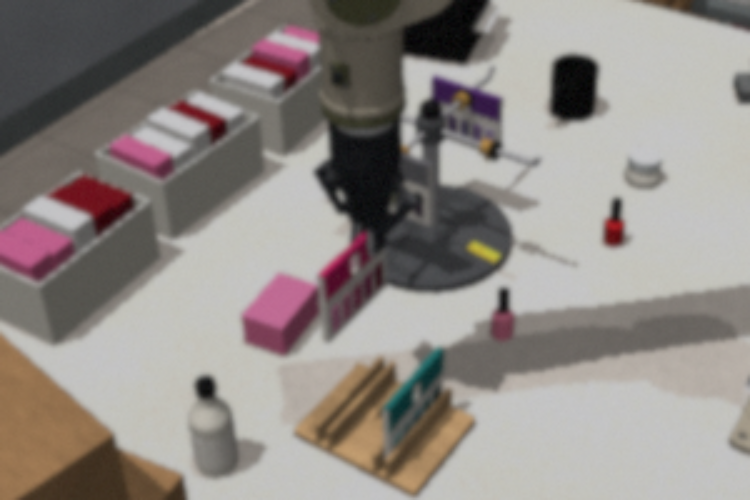

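The side view shows the paddle held upright, with its window at about crop (356,264), the holder slot empty and the teal paddle undisturbed. I'll move it to a point in front of the hook.

Request:
{"fn": "carry_out", "kwargs": {
  "deltas": [
    [-0.2,-0.2,0,0,-1],
    [-0.5,-0.45,0,0,-1],
    [-0.8,-0.7,0,0,-1],
    [-1,-0.7,0,0,-1],
    [-1,-0.7,0,0,-1]
  ]
}}

```text
clock: 12.92
position: [0.4001, 0.1087, 0.2502]
ee_rot: [0.717, 0.698, -0.0, 0.001]
ft_force: [-0.4, 1.1, -1.0]
grip_width: 0.082
grasp_force: 39.6
```

Request:
{"fn": "carry_out", "kwargs": {
  "deltas": [
    [-0.3,0,0,0,-1],
    [-0.6,0,0,0,-1],
    [-0.9,0,0,0,-1],
    [-1,0,0,0,-1],
    [-1,0,0,0,-1]
  ]
}}

```text
clock: 13.55
position: [0.3971, -0.0386, 0.25]
ee_rot: [0.715, 0.699, 0.0, -0.0]
ft_force: [-0.2, -0.1, -1.1]
grip_width: 0.084
grasp_force: 39.6
```

```bash
python3 -c "
from h import *
go([.400,-.060,.2116],89)"
```

```text
t 13.55 p [ 0.3971 -0.0386  0.25  ] yaw 88.7 tilt 0.05 F [-0.2 -0.1 -1.1] g 0.084 39.6 j [ 0.58 -0.16 -0.53  1.98 -0.09  1.3   0.05]
  -> [-0.143  0.023  0.256] spin -0.011
```

Request:
{"fn": "carry_out", "kwargs": {
  "deltas": [
    [-0.07,0.02,0.13,0,-1],
    [-0.143,0.02,0.256,0,-1],
    [-0.143,0.02,0.256,0,-1],
    [-0.143,0.02,0.256,0,-1]
  ]
}}

```text
clock: 14.05
position: [0.3999, -0.0591, 0.2126]
ee_rot: [0.715, 0.7, 0.0, 0.0]
ft_force: [-0.2, -0.5, -0.4]
grip_width: 0.083
grasp_force: 39.5
```

```bash
python3 -c "
from h import *
p,R=state()
c=camera('side'); P,H,S,V,X,Y,Z,near=meas(c)
m=(abs(X-.40)<.03)&(abs(Y+.02)<.09)&(H>150)&(H<178)&(S>90)&(Z>.13); Q=P[m]
print('mag',len(Q),np.percentile(Q,[1,50,99],axis=0).round(4)); v,u=np.where(m); print(u.min(),u.max(),v.min(),v.max())
hookang(c,165,195)
print([(b['position'],b['conf']) for b in boxes_of('paddle_window',c)[:3]])
R_,t_=np.array(c['R']),np.array(c['t']); f=200/np.tan(np.radians(c['vertical_fov'])/2)
def px(w): q=R_@np.array(w)+t_; return (f*q[0]/q[2]+c['cx'],f*q[1]/q[2]+c['cy'])
w=[p[0],p[1]+.0336,p[2]-.0166]; print('win expected px',px(w),'top edge corners',px([w[0],w[1]+.055,w[2]+.022]),px([w[0],w[1]-.055,w[2]+.022]),'hook tip',px([.4425,-.0265,.2]))
u,v=map(int,px(w)); u0,v0=u-50,v-40
cv2.imwrite('pics/d.png',cv2.resize(c['img'][v0:v0+75,u0:u0+100,::-1],None,fx=8,fy=8,interpolation=cv2.INTER_CUBIC)); print(u0,v0)
"
```

```text
t 14.05 p [ 0.3999 -0.0591  0.2126] yaw 88.8 tilt 0.04 F [-0.2 -0.5 -0.4] g 0.083 39.5 j [ 0.6  -0.12 -0.52  2.03 -0.06  1.21  0.08]
mag 156 [[ 0.3953 -0.0611  0.1401]
 [ 0.3986 -0.0157  0.2069]
 [ 0.4069  0.0306  0.222 ]]
350 363 187 214
hook 23 176.9691172748186 [ 0.45869293 -0.02184964  0.19395891] tip r 0.16299768418136645
[([0.3954, -0.0116, 0.1718], 0.85)]
win expected px (np.float64(358.76997080243643), np.float64(198.82524623065336)) top edge corners (np.float64(351.1966855757141), np.float64(202.12296415506253)) (np.float64(366.83281638326355), np.float64(184.5203621328021)) hook tip (np.float64(346.8649002211018), np.float64(193.52007399373394))
308 158
```

View pics/d.png

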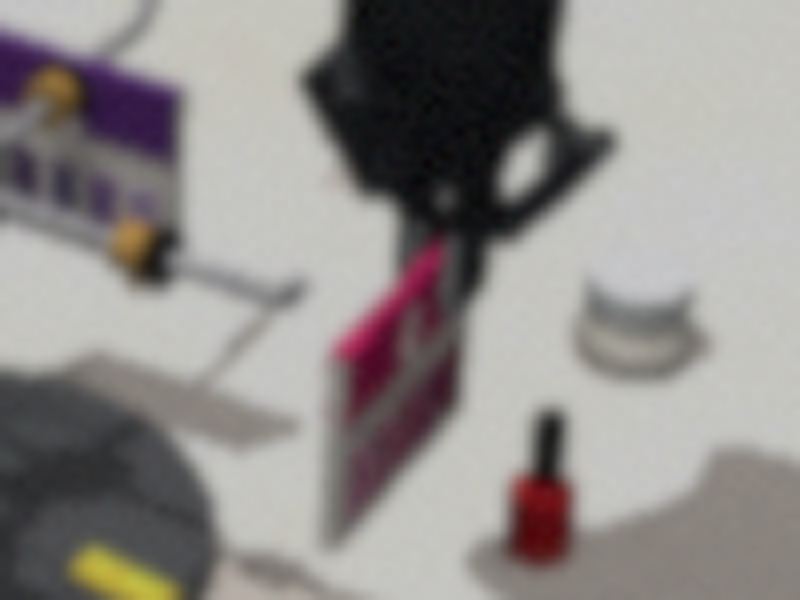

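The crop shows the window at about (415,318) and the hook tip at (300,287), lined up to within roughly 1–2 mm. I'll shift +1 mm in y and −1 mm in z, then advance slowly.

Request:
{"fn": "carry_out", "kwargs": {
  "deltas": [
    [0.007,0.06,0.006,0,-1],
    [0.007,0.12,0.006,0,-1],
    [0.007,0.18,0.006,0,-1],
    [0.007,0.22,0.006,0,-1],
    [0.007,0.24,0.006,0,-1],
    [0.007,0.26,0.006,0,-1],
    [0.007,0.28,0.006,0,-1],
    [0.007,0.3,0.006,0,-1],
    [0.007,0.3,0.006,0,-1]
  ]
}}

```text
clock: 15.28
position: [0.4445, -0.0604, 0.211]
ee_rot: [0.715, 0.699, 0.0, 0.0]
ft_force: [-0.3, -0.1, -0.5]
grip_width: 0.085
grasp_force: 39.6
```

```bash
python3 -c "
from h import *
p,R=state()
c=camera('side')
u0,v0=297,155
cv2.imwrite('pics/e.png',cv2.resize(c['img'][v0:v0+75,u0:u0+100,::-1],None,fx=8,fy=8,interpolation=cv2.INTER_CUBIC))
"
```

```text
t 15.28 p [ 0.4445 -0.0604  0.211 ] yaw 88.7 tilt 0.00 F [-0.3 -0.1 -0.5] g 0.085 39.6 j [ 0.58 -0.   -0.54  1.94 -0.    1.21  0.02]
```

View pics/e.png

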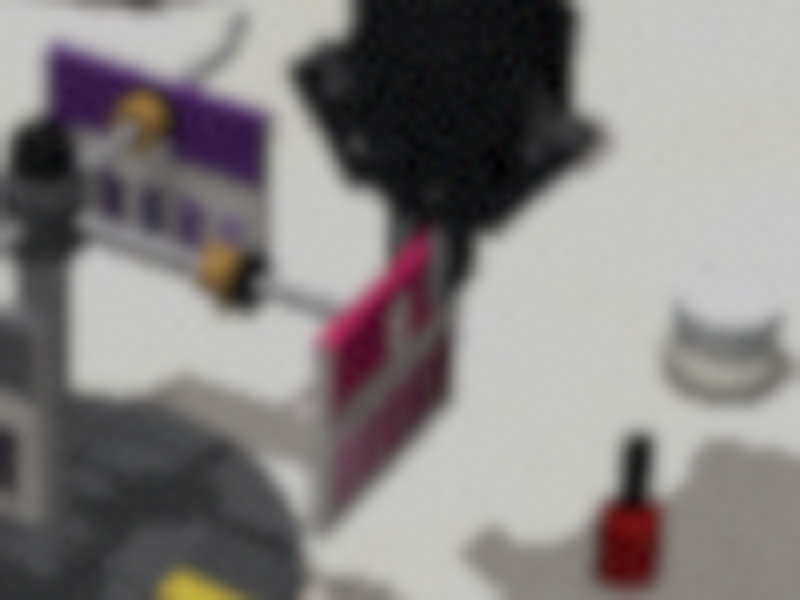

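Request:
{"fn": "carry_out", "kwargs": {
  "deltas": [
    [0.01,0.01,0,0,-1],
    [0.01,0.02,0,0,-1],
    [0.01,0.03,0,0,-1],
    [0.01,0.04,0,0,-1],
    [0.01,0.05,0,0,-1],
    [0.01,0.06,0,0,-1]
  ]
}}

```text
clock: 16.08
position: [0.4535, -0.0592, 0.211]
ee_rot: [0.715, 0.699, -0.0, 0.0]
ft_force: [0.2, -0.7, -0.3]
grip_width: 0.087
grasp_force: 39.6
```

Request:
{"fn": "carry_out", "kwargs": {
  "deltas": [
    [0,0.015,0,0,-1],
    [0,0.03,0,0,-1],
    [0,0.045,0,0,-1],
    [0,0.06,0,0,-1],
    [0,0.075,0,0,-1]
  ]
}}

```text
clock: 16.7
position: [0.4648, -0.0594, 0.211]
ee_rot: [0.715, 0.699, 0.0, 0.0]
ft_force: [0.1, 1.3, -0.4]
grip_width: 0.087
grasp_force: 39.6
```

```bash
python3 -c "
from h import *
p,R=state()
c=camera('side'); hookang(c,165,195)
u0,v0=290,150
cv2.imwrite('pics/f.png',cv2.resize(c['img'][v0:v0+75,u0:u0+100,::-1],None,fx=8,fy=8,interpolation=cv2.INTER_CUBIC))
"
```

```text
t 16.70 p [ 0.4648 -0.0594  0.211 ] yaw 88.7 tilt 0.00 F [ 0.1  1.3 -0.4] g 0.087 39.6 j [ 0.57  0.05 -0.55  1.89  0.03  1.21 -0.01]
hook 106 179.30489922069015 [ 0.46006463 -0.02722855  0.19832867] tip r 0.16437974920219284
```

View pics/f.png

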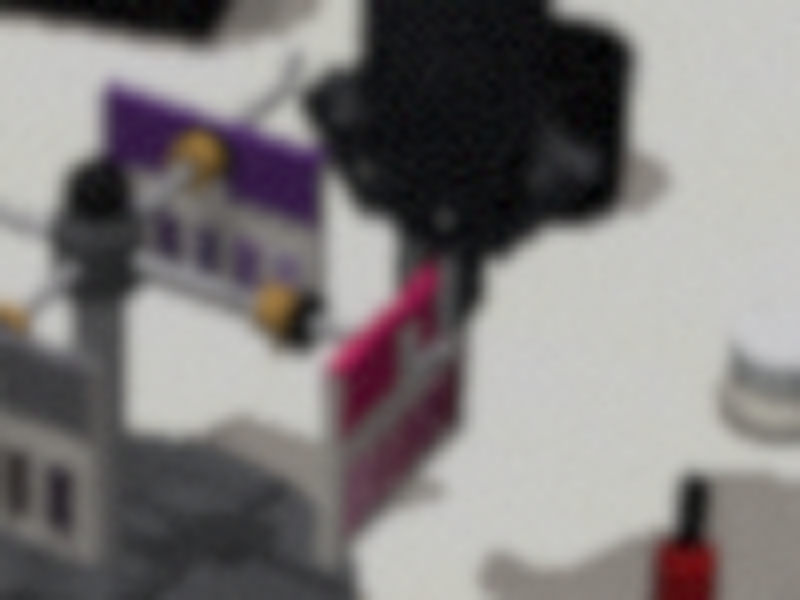

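The hook tip now shows through the window at about (445,345) and there's no contact force, so the paddle is threaded. I'll slide it back and feel for the stop.

Request:
{"fn": "carry_out", "kwargs": {
  "deltas": [
    [0,0.03,0,0,-1],
    [0,0.06,0,0,-1],
    [0,0.09,0,0,-1],
    [0,0.12,0,0,-1],
    [0,0.15,0,0,-1],
    [0,0.15,0,0,-1]
  ]
}}

```text
clock: 17.5
position: [0.4874, -0.0599, 0.2109]
ee_rot: [0.715, 0.699, 0.0, -0.0]
ft_force: [-0.4, 0.2, 0.2]
grip_width: 0.083
grasp_force: 39.6
```

Request:
{"fn": "carry_out", "kwargs": {
  "deltas": [
    [0,0.01,0,0,-1],
    [0,0.02,0,0,-1],
    [0,0.02,0,0,-1]
  ]
}}

```text
clock: 17.88
position: [0.4902, -0.06, 0.211]
ee_rot: [0.715, 0.699, -0.0, 0.0]
ft_force: [0.4, 0.4, -0.5]
grip_width: 0.085
grasp_force: 39.6
```

Request:
{"fn": "carry_out", "kwargs": {
  "deltas": [
    [0,0.01,0,0,-1],
    [0,0.02,0,0,-1],
    [0,0.02,0,0,-1]
  ]
}}

```text
clock: 18.25
position: [0.4933, -0.06, 0.211]
ee_rot: [0.715, 0.699, 0.0, 0.0]
ft_force: [-1.3, 0.6, -0.3]
grip_width: 0.088
grasp_force: 39.6
```

Request:
{"fn": "carry_out", "kwargs": {
  "deltas": [
    [0,0.01,0,0,-1],
    [0,0.01,0,0,-1],
    [0,0.01,0,0,-1]
  ]
}}

```text
clock: 18.62
position: [0.4947, -0.0601, 0.211]
ee_rot: [0.715, 0.699, -0.0, 0.0]
ft_force: [0.4, -0.3, -1.7]
grip_width: 0.085
grasp_force: 39.6
```

```bash
python3 -c "
from h import *
state(); camera('top'); state(); camera('top'); state()"
```

```text
t 18.62 p [ 0.4947 -0.0601  0.211 ] yaw 88.7 tilt 0.00 F [ 0.4 -0.3 -1.7] g 0.085 39.6 j [ 0.55  0.12 -0.55  1.82  0.07  1.22 -0.05]
t 18.68 p [ 0.4946 -0.0601  0.211 ] yaw 88.7 tilt 0.01 F [-0.1 -0.9 -1.3] g 0.086 39.6 j [ 0.55  0.12 -0.55  1.82  0.07  1.22 -0.05]
t 18.73 p [ 0.4946 -0.0601  0.211 ] yaw 88.7 tilt 0.00 F [-0.1 -0.6 -1.3] g 0.081 39.6 j [ 0.55  0.12 -0.55  1.82  0.07  1.22 -0.05]
```

Request:
{"fn": "carry_out", "kwargs": {
  "deltas": [
    [0,0.007,0,0,-1],
    [0,0.01,0,0,-1],
    [0,0.01,0,0,-1]
  ]
}}

```text
clock: 19.1
position: [0.4962, -0.0601, 0.211]
ee_rot: [0.715, 0.699, -0.0, 0.0]
ft_force: [0.1, 0.4, -0.7]
grip_width: 0.086
grasp_force: 39.6
```

Request:
{"fn": "carry_out", "kwargs": {
  "deltas": [
    [0,0.005,0,0,-1],
    [0,0.01,0,0,-1],
    [0,0.01,0,0,-1]
  ]
}}

```text
clock: 19.48
position: [0.4977, -0.0602, 0.211]
ee_rot: [0.715, 0.699, 0.0, 0.0]
ft_force: [-0.4, 0.2, -1.0]
grip_width: 0.088
grasp_force: 39.6
```

Request:
{"fn": "carry_out", "kwargs": {
  "deltas": [
    [0,0.005,0,0,-1],
    [0,0.01,0,0,-1],
    [0,0.01,0,0,-1]
  ]
}}

```text
clock: 19.85
position: [0.4992, -0.0602, 0.211]
ee_rot: [0.715, 0.699, 0.0, 0.0]
ft_force: [-0.2, -0.3, -0.8]
grip_width: 0.085
grasp_force: 39.6
```

Request:
{"fn": "carry_out", "kwargs": {
  "deltas": [
    [0,0.005,0,0,-1],
    [0,0.01,0,0,-1],
    [0,0.01,0,0,-1]
  ]
}}

```text
clock: 20.23
position: [0.5007, -0.0602, 0.211]
ee_rot: [0.715, 0.699, 0.0, 0.0]
ft_force: [-0.4, 0.5, -0.6]
grip_width: 0.087
grasp_force: 39.6
```

```bash
python3 -c "
from h import *
p,R=state()
c=camera('side')
u0,v0=285,145
cv2.imwrite('pics/g.png',cv2.resize(c['img'][v0:v0+75,u0:u0+100,::-1],None,fx=8,fy=8,interpolation=cv2.INTER_CUBIC))
"
```

```text
t 20.23 p [ 0.5007 -0.0602  0.211 ] yaw 88.7 tilt 0.00 F [-0.4  0.5 -0.6] g 0.087 39.6 j [ 0.54  0.14 -0.55  1.81  0.08  1.22 -0.05]
```

View pics/g.png

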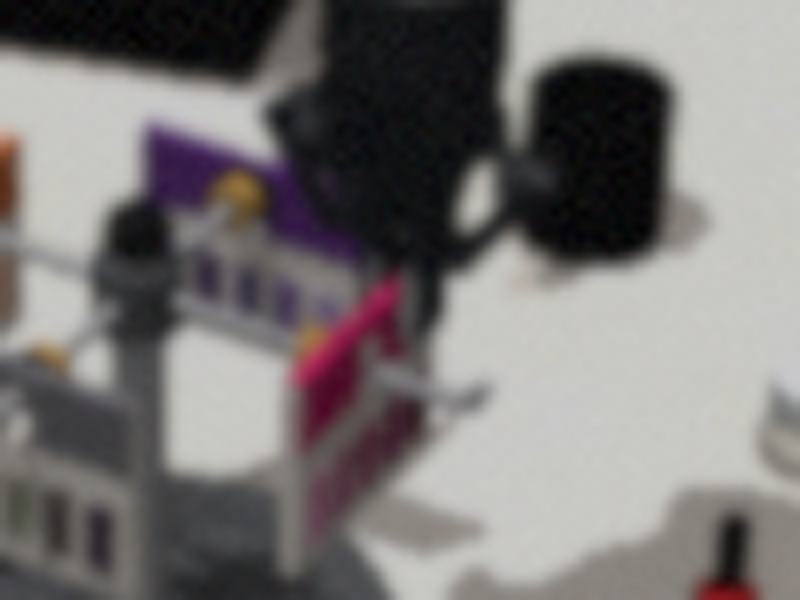

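The hook passes through the window and sticks out to about (480,395). The ring shows just behind the paddle and there's still no contact. I'll continue in small steps.

Request:
{"fn": "carry_out", "kwargs": {
  "deltas": [
    [0,0.005,0,0,-1],
    [0,0.01,0,0,-1],
    [0,0.01,0,0,-1]
  ]
}}

```text
clock: 20.65
position: [0.5019, -0.0603, 0.2109]
ee_rot: [0.715, 0.699, -0.0, -0.0]
ft_force: [-3.3, -0.1, 0.5]
grip_width: 0.087
grasp_force: 39.8
```

Request:
{"fn": "carry_out", "kwargs": {
  "deltas": [
    [0,0.005,0,0,-1],
    [0,0.01,0,0,-1],
    [0,0.01,0,0,-1]
  ]
}}

```text
clock: 21.02
position: [0.5032, -0.0603, 0.2109]
ee_rot: [0.715, 0.699, -0.001, -0.0]
ft_force: [-5.4, 0.4, 2.8]
grip_width: 0.089
grasp_force: 40.1
```

Request:
{"fn": "carry_out", "kwargs": {
  "deltas": [
    [0,0,0,0,-1],
    [0,0,0,0,-1],
    [0,-0.007,0,0,-1],
    [0,-0.007,0.015,0,-1],
    [0,-0.007,0.03,0,-1],
    [0,-0.007,0.045,0,-1],
    [0,-0.007,0.06,0,-1],
    [0,-0.007,0.07,0,-1],
    [0,-0.007,0.07,0,-1]
  ]
}}

```text
clock: 22.15
position: [0.5025, -0.0603, 0.2002]
ee_rot: [0.715, 0.699, -0.0, -0.0]
ft_force: [-5.1, -1.1, -0.9]
grip_width: 0.09
grasp_force: 39.8
```

Request:
{"fn": "carry_out", "kwargs": {
  "deltas": [
    [0,0,0.007,0,-1],
    [0,0,0.007,0,-1],
    [0,0,0.007,0,-1]
  ]
}}

```text
clock: 22.52
position: [0.5026, -0.0603, 0.1994]
ee_rot: [0.715, 0.699, -0.0, 0.0]
ft_force: [-5.1, 0.3, 1.5]
grip_width: 0.085
grasp_force: 39.9
```

Request:
{"fn": "carry_out", "kwargs": {
  "deltas": [
    [0,0,0.006,0,-1],
    [0,0,0.006,0,-1],
    [0,0,0.006,0,-1]
  ]
}}

```text
clock: 22.9
position: [0.5026, -0.0603, 0.1985]
ee_rot: [0.715, 0.699, -0.0, 0.0]
ft_force: [-5.5, 0.1, 0.4]
grip_width: 0.084
grasp_force: 40.0
```

Request:
{"fn": "carry_out", "kwargs": {
  "deltas": [
    [0,0,0.005,0,-1],
    [0,0,0.005,0,-1],
    [0,0,0.005,0,-1]
  ]
}}

```text
clock: 23.28
position: [0.5026, -0.0603, 0.1978]
ee_rot: [0.715, 0.699, -0.0, 0.0]
ft_force: [-5.8, -0.0, 1.8]
grip_width: 0.086
grasp_force: 40.0
```

Request:
{"fn": "carry_out", "kwargs": {
  "deltas": [
    [0,0,0.006,0,-1],
    [0,0,0.006,0,-1],
    [0,0,0.006,0,-1]
  ]
}}

```text
clock: 23.65
position: [0.5028, -0.0603, 0.1972]
ee_rot: [0.715, 0.699, 0.0, 0.0]
ft_force: [-5.5, -0.2, 4.2]
grip_width: 0.086
grasp_force: 40.6
```

```bash
python3 -c "
from h import *
for i in range(3): state(); c=camera('top')
"
```

```text
t 23.65 p [ 0.5028 -0.0603  0.1972] yaw 88.7 tilt 0.03 F [-5.5 -0.2  4.2] g 0.086 40.6 j [ 0.54  0.15 -0.55  1.82  0.09  1.19 -0.06]
t 23.70 p [ 0.5027 -0.0603  0.1972] yaw 88.7 tilt 0.02 F [-6.7 -0.5  4.3] g 0.086 40.6 j [ 0.54  0.15 -0.55  1.82  0.09  1.19 -0.06]
t 23.75 p [ 0.5028 -0.0603  0.1973] yaw 88.7 tilt 0.03 F [-6.4  1.3  5.9] g 0.082 40.6 j [ 0.54  0.15 -0.55  1.82  0.09  1.19 -0.06]
```

Fz shows the paddle resting on the bar. I'll relax the rubber compression before opening so it doesn't spring the paddle off.

Request:
{"fn": "carry_out", "kwargs": {
  "deltas": [
    [0,-0.005,-0.003,0,-1],
    [0,-0.009,-0.003,0,-1],
    [0,-0.009,-0.003,0,-1],
    [0,-0.009,-0.003,0,-1]
  ]
}}

```text
clock: 24.3
position: [0.5016, -0.0603, 0.1975]
ee_rot: [0.715, 0.699, 0.0, 0.0]
ft_force: [-0.4, 0.8, 0.8]
grip_width: 0.081
grasp_force: 39.7
```

```bash
python3 -c "
from h import *
for i in range(3): state(); c=camera('top')
"
```

```text
t 24.30 p [ 0.5016 -0.0603  0.1975] yaw 88.7 tilt 0.04 F [-0.4  0.8  0.8] g 0.081 39.7 j [ 0.54  0.15 -0.55  1.82  0.08  1.19 -0.06]
t 24.35 p [ 0.5015 -0.0603  0.1975] yaw 88.7 tilt 0.03 F [-0.1  0.1  0.8] g 0.083 39.8 j [ 0.54  0.15 -0.55  1.82  0.08  1.19 -0.06]
t 24.40 p [ 0.5015 -0.0603  0.1975] yaw 88.7 tilt 0.03 F [ 0.2 -0.2  0.6] g 0.087 39.8 j [ 0.54  0.15 -0.55  1.82  0.08  1.19 -0.06]
```

Request:
{"fn": "carry_out", "kwargs": {
  "deltas": [
    [0,0,0,0,-0.82],
    [0,0,0,0,-0.8],
    [0,0,0,0,-0.78],
    [0,0,0,0,-0.75],
    [0,0,0,0,-0.7],
    [0,0,0,0,-0.6],
    [0,0,0,0,-0.5],
    [0,0,0,0,-0.5],
    [0,0,0,0,-0.5]
  ],
  "force": 20
}}

```text
clock: 25.58
position: [0.5013, -0.0602, 0.1973]
ee_rot: [0.715, 0.699, -0.0, 0.0]
ft_force: [0.5, 0.3, 0.7]
grip_width: 0.251
grasp_force: 0.0
```

```bash
python3 -c "
from h import *
p,R=state()
c=camera('side')
u0,v0=285,145
cv2.imwrite('pics/i.png',cv2.resize(c['img'][v0:v0+75,u0:u0+100,::-1],None,fx=8,fy=8,interpolation=cv2.INTER_CUBIC))
"
```

```text
t 25.57 p [ 0.5013 -0.0602  0.1973] yaw 88.7 tilt 0.00 F [0.5 0.3 0.7] g 0.251 0.0 j [ 0.54  0.15 -0.55  1.82  0.08  1.19 -0.06]
```

View pics/i.png

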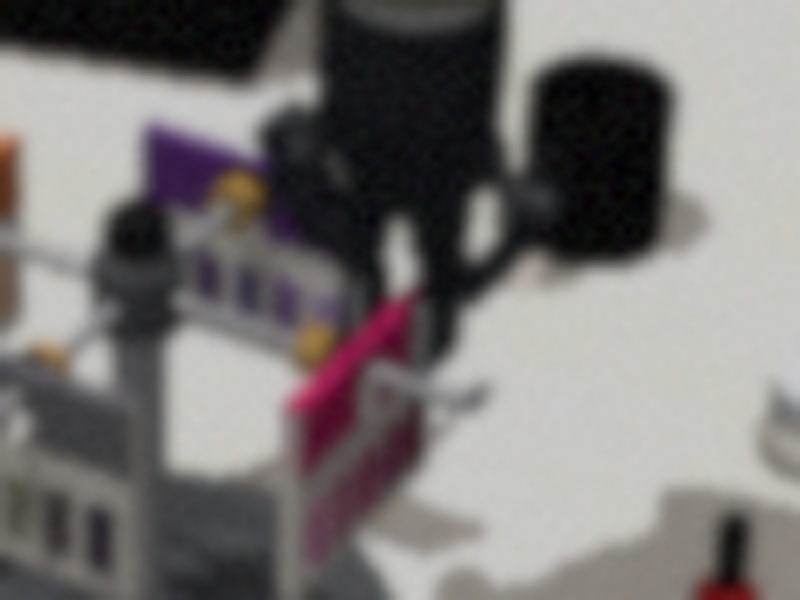

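The paddle hangs on the bar near the stop and the fingers are clear of it. I'll retreat straight up.

Request:
{"fn": "carry_out", "kwargs": {
  "deltas": [
    [0,0,-0.05,0,-0.5],
    [0,0,-0.15,0,-0.5],
    [0,0,-0.3,0,-0.5],
    [0,0,-0.6,0,-0.5],
    [0,0,-0.9,0,-0.5],
    [0,0,-0.9,0,-0.5]
  ]
}}

```text
clock: 26.38
position: [0.5027, -0.06, 0.337]
ee_rot: [0.715, 0.699, 0.002, 0.003]
ft_force: [0.0, 0.0, -1.2]
grip_width: 0.248
grasp_force: 0.0
```

Request:
{"fn": "carry_out", "kwargs": {
  "deltas": [
    [-0.4,-0.3,0,0,-0.5],
    [-0.8,-0.6,0,0,-0.5],
    [-1,-0.8,0,0,-0.5],
    [-1,-0.8,0,0,-0.5],
    [-1,-0.8,0,0,-0.5]
  ]
}}

```text
clock: 27.0
position: [0.3779, -0.2072, 0.3325]
ee_rot: [0.715, 0.699, 0.0, 0.0]
ft_force: [0.7, 0.1, 1.0]
grip_width: 0.252
grasp_force: 0.0
```

```bash
python3 -c "
from h import *
p,R=state()
T=[]
for n in('side','top'):
    c=camera(n); P,H,S,V,X,Y,Z,near=meas(c); hookang(c,165,195); T.append(c)
    m=near&(H>150)&(H<178)&(S>90)&(Z>.13); Q=P[m]; print(n,len(Q),np.percentile(Q,[2,50,98],axis=0).round(4))
c=T[0]; a=cv2.resize(c['img'][150:210,280:360],None,fx=7,fy=7,interpolation=cv2.INTER_CUBIC)
c=T[1]; v,u=np.where(m); u0,v0=int(u.mean())-30,int(v.mean())-40; b=cv2.resize(c['img'][v0:v0+60,u0:u0+30],None,fx=7,fy=7,interpolation=cv2.INTER_CUBIC)
b=cv2.resize(c['img'][v0:v0+60,u0+13:u0+47],None,fx=7,fy=7,interpolation=cv2.INTER_CUBIC)
cv2.imwrite('pics/j.png',np.hstack([a,b])[:,:,::-1])
"
```

```text
t 27.00 p [ 0.3779 -0.2072  0.3325] yaw 88.7 tilt 0.02 F [0.7 0.1 1. ] g 0.252 0.0 j [ 0.77 -0.12 -0.34  1.79 -0.04  1.47  0.42]
hook 22 177.18516775405794 [ 0.45774697 -0.02142644  0.19434435] tip r 0.16468298933571185
side 176 [[ 0.4966 -0.0735  0.1335]
 [ 0.5    -0.0194  0.1925]
 [ 0.5115  0.0253  0.2053]]
hook 41 179.01081579080625 [ 0.45880119 -0.02674093  0.19586055] tip r 0.16330928439877612
top 327 [[ 0.4973 -0.079   0.1359]
 [ 0.4999 -0.0286  0.2016]
 [ 0.5092  0.0257  0.2069]]
```

View pics/j.png

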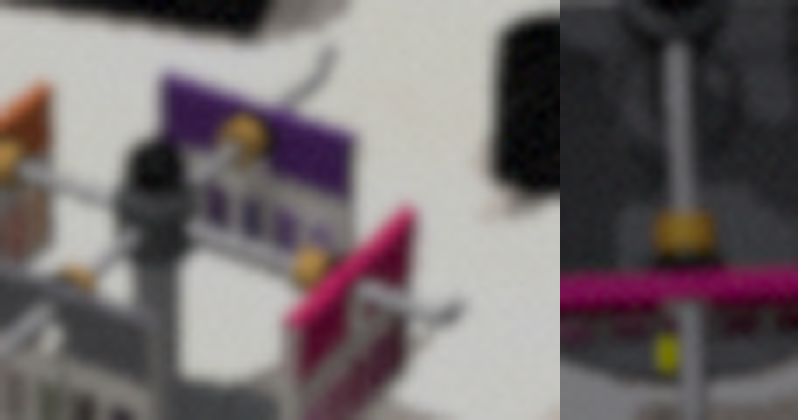

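The final view shows the paddle upright on the hook, with its top edge directly against the black disc (right inset, about (685,270)). It is centred, and the arm is clear.

```bash
python3 -c "
from h import *
print(ticket.hand_in())"
```

```text
the job is handed in; nothing more can be done
None
```

The carousel's empty hook faces front, and the magenta paddle hangs released on it, back against the rubber stop. I handed the job in at about 27 s; no verdict came back.

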